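# Index the swivel display and put out its matching bracelet bolster

## Task

Look which colour of bracelet bolster lies on the purple pad. First pull up the stand's red index knob and turn the display to the hole with the tag of that colour, and let the pin drop fully home there; then lay that bolster gently (not dropped) in the display's black tray, lengthways, flat on the tray's floor and about centred. Leave the other two bolsters, the bust, the jar and the T-bar where they are.

Things in the scene. Friction and masses are not known exactly. Their poses are not given: they have to be found in the camera images.
- stand: swivel display stand, fixed: round dark wooden foot 280 across and 16 high, with an aluminium index ring on it (radius 85 to 115, its top 32 above the table) that has four 13.5 wide holes at radius 100. Origin at the foot's centre on the table; its z is the turning axis. Its x points to the starting hole (which has no tag); seen from above the other three holes are at +60, +120 and -60 degrees (anticlockwise positive) from its x. Place and yaw vary
- rotor (a joint): angle (rad) of the turning top about the stand's z, anticlockwise positive from above: 0 at the start, with the pin in the untagged hole; stops at -1.25 and 2.3. It turns freely (about 1 N at the knob) while the pin is pulled up; it carries the black tray and, on a steel bar at radius 100, the sprung pin
- pin (a joint): height (m) of the sprung index pin above home: 0 is fully home in a hole, about 0.013 is resting on top of the ring between holes, stop at 0.022. Lift it at least 0.015 to turn; its spring pushes down with 4 N when home, 7 N when pulled out. The 10 mm pin drops home by itself when let go over a hole (within 1.5 mm)
- knob_centre (a point): centre of the red round pull knob on top of the pin: upright cylinder 28 across, 28 high, its centre 72 above the table when the pin is home, 100 from the stand's axis. It swivels freely about its own upright axis, so a grip on it need not turn as the top turns. The steel bar's top is 45 above the table, the knob's underside 58
- pin_foot (a point): lower end of the pin, straight below the knob (19 above the table when home)
- tray_floor (a point): centre of the inner floor of the black tray on the turning top: inside 122 long (its x, which points to the pin) by 58 wide (y), walls 10 high and 4 thick; floor 42 above the table, its centre 20 from the stand's axis on the side away from the pin. It turns with the top
- pad_purple: purple display pad 130 x 90 x 6, fixed flat on the table, origin at the centre of its underside; place varies. The bolster that lies centred on it is the one to put out
- tag_blue: round blue tag, 22 across and 6 thick, fixed on the wooden foot just outside one index hole; origin at the centre of its underside. The hole lies on the line from this tag to the stand's axis, 100 from the axis (27 inwards of the tag). Which hole has which colour varies
- tag_yellow: round yellow tag, 22 across and 6 thick, fixed on the wooden foot just outside one index hole; origin at the centre of its underside. The hole lies on the line from this tag to the stand's axis, 100 from the axis (27 inwards of the tag). Which hole has which colour varies
- tag_green: round green tag, 22 across and 6 thick, fixed on the wooden foot just outside one index hole; origin at the centre of its underside. The hole lies on the line from this tag to the stand's axis, 100 from the axis (27 inwards of the tag). Which hole has which colour varies
- roll_blue_centre (a point): centre (half-way up) of the blue bracelet bolster: a loose padded block 110 long (its x), 42 wide (y), 50 high (z), 100 to 210 g, with rounded edges and four thin metal bracelets round it. It lies on one of the three pads; which colour is on which pad varies
- roll_yellow_centre (a point): centre (half-way up) of the yellow bracelet bolster: a loose padded block 110 long (its x), 42 wide (y), 50 high (z), 100 to 210 g, with rounded edges and four thin metal bracelets round it. It lies on one of the three pads; which colour is on which pad varies
- roll_green_centre (a point): centre (half-way up) of the green bracelet bolster: a loose padded block 110 long (its x), 42 wide (y), 50 high (z), 100 to 210 g, with rounded edges and four thin metal bracelets round it. It lies on one of the three pads; which colour is on which pad varies
- bust: bystander: loose black necklace bust, round, 90 across at the foot, 165 high (36 across above 130), standing close to the stand; origin at the centre of its underside
- jar: bystander: loose bead jar 64 across, 95 high, origin at the centre of its underside
- tbar: bystander: loose earring T-bar: wooden foot 70 across, post, padded bar 118 long along its y, 121 high, standing close to the stand; origin at the centre of its underside
There are look-alikes about, which are no part of the job. What is shaped like the part that bears roll_blue_centre but brown or pink is not meant.

How it is judged:
By the outcome, as a careful person would: the job done as asked, in the order asked, and still so for the second after the job is handed in, with the robot touching nothing.
It also fails if it takes over 54 s, if anything falls off the work surface, if the arm or the gripper's body presses on something with over 40 N, if the wrist force passes 120 N, or if a joint passes its speed limit or range.

## Robot

A 6-joint arm with a two-finger parallel gripper is mounted at the origin on the work surface. World frame = base frame: x ahead of the robot, y to its left, z up, the work surface at z = 0. Lengths are in m, angles in rad, forces in N, time in s.
With the tool pointing down it reaches from about 0.275 to 0.775 m from the base axis. Payload 14.6 kg.
Tool frame: the origin (TCP) lies midway between the tips of the shut fingers; the grasp point (between the pads) lies 19 mm behind it; z points along the fingers, y is the line along which they close (so a half turn about z gives the same grasp; the last joint's range is limited). The gripper opens to 85 mm and grips with 20 to 120 N. Pads are 22 mm wide; open, the fingers measure 114 mm over their backs; the gripper's body (76 mm by 85 mm) begins 54 mm behind the grasp point. The pads swing forward as they close: fully open they stand 13 mm farther back than shut.
Start: joints at [0.98, 0.263, -0.048, 1.259, 0, 1.415], TCP at [0.222, 0.476, 0.231] pointing down, gripper open.
Joint ranges: [-2.65, 2.65], [-0.89, 1.7], [-1.18, 1.37], [-2.13, 2.11], [-1.35, 1.29], [-3.14, 3.14]. Speed limits (rad/s): [1.89, 1.89, 2.57, 2.79, 3.14, 3.14].

## Interface

Orientations are given as [roll, pitch, yaw] about the fixed x, y, z axes, in that order (R = Rz(yaw) Ry(pitch) Rx(roll)).
In Python, from station import manip gives the robot as it stands.
- The arm moves only by the shell command python3 -m jog 'ROWS' [OPENING]. ROWS is JSON, a list of rows, each a list of 4 numbers: the shift along the world's x, y, z in m, then the turn about the world's z in rad. A call has 1 to 8 rows; each row shifts and turns the commanded pose from where the row before left it; what a row does not reach is not made up. A row lasts 1/10 s, in which the tool goes at most 50 mm and 8.59 degrees, less where a joint would pass 70% of its speed; a pose out of reach is approached as far as the arm can. A call with a gripper value outside its range is refused whole. OPENING is the opening, from 0 (shut) to 1 (fully open), set as the call begins (- or left out, the last holds). The fingers move at their own pace and stop on an object; the grip force is fixed at half the most. Time passes only in rows, so rows that do not move let the fingers close. It gives the time, the measured TCP pose, the force and the opening at its end, in the units of the state.
- manip.get_obs(): the state, without advancing time (a new reading comes with each control period).
- manip.read_camera(name): name is "side" or "top" or "wrist"; returns a dict with "image" (384x512x3 uint8, blue, green, red), "camera_matrix" (3x3 intrinsics, pixels), "xyz" and "attitude" of the camera in the world. Camera axes: x right, y down, z forward; pixel columns grow to the right and rows downward; lengths in m; the calibration is good to about 2 mm. A picture is of the moment at which its call begins. There is no depth.
- manip.job_done(): hands the job in, once; it reports no verdict.
The state is a dict: "time_s": time; "joints": joint angles; "qvel": joint speeds; "effort": joint torques, N m; "tool_pos": TCP position; "orientation": TCP orientation; "contact_force": force on the tool from outside, world axes, zero at the start; "ft_torque": the same for the moment, N m; "grip_width": finger opening in m.
Only numpy, scipy, OpenCV 4.12 (cv2) and the standard library are available. Lean on these libraries where they do the work, as an engineer would, in place of code of your own. Each camera call takes 0.05 s, during which the arm holds its last target. There are 200 camera calls.

## Working session

There is one attempt and no reset: what is moved stays moved. The work goes in short steps, Python scripts to look and compute and a shell command to move; the robot and the scene stay as the last step left them, time stands still between calls to the robot, and variables do not carry over. Pictures are saved under pics/ and viewed, on a budget of 10 in all, crops included, one or two more only if the job needs it, and the job is handed in when it is done.

```bash
ls; mkdir -p pics; cat > h.py <<'E'
from station import manip
import numpy as np, cv2
from scipy.spatial.transform import Rotation as Ro
def cam(n,save=None):
    c=manip.read_camera(n)
    if save: cv2.imwrite('pics/'+save,c['image'])
    return c
def Rm(c):
    a=np.array(c['attitude'],float)
    return a if a.shape==(3,3) else Ro.from_euler('xyz',a).as_matrix()
def ray(c,u,v,z):
    d=Rm(c)@np.linalg.inv(np.array(c['camera_matrix']))@[u,v,1]
    o=np.array(c['xyz']); return o+d*(z-o[2])/d[2]
def proj(c,p):
    q=np.array(c['camera_matrix'])@Rm(c).T@(np.array(p)-c['xyz']); return q[:2]/q[2]
E
python3 - <<'E'
from h import *
a=cam('top','top0.png');b=cam('side','side0.png')
for c in(a,b):print(c['xyz'],c['attitude'],c['camera_matrix'])
print(manip.get_obs())
E
```

```text
pics
[ 0.25565533 -0.09209917  1.28576033] [-2.92741564e+00 -1.12153937e-03 -1.49433650e+00] [[415.19876056   0.         255.72391642]
 [  0.         415.19876056 192.22636972]
 [  0.           0.           1.        ]]
[ 0.07460296 -0.86179069  0.92279079] [-2.32487322 -0.01020558 -0.48549117] [[441.24142866   0.         256.68095049]
 [  0.         441.24142866 191.39403612]
 [  0.           0.           1.        ]]
{'time_s': 0.1, 'joints': array([ 9.79684196e-01,  2.63446112e-01, -4.88704164e-02,  1.25938866e+00,
       -2.93048993e-05,  1.41548742e+00]), 'qvel': array([-1.11043736e-03, -3.20252545e-04,  2.46579767e-03, -4.25419419e-05,
        2.43589209e-04, -5.53976620e-04]), 'effort': array([ 2.94095596e-03, -6.38576818e+01,  3.85064471e+01,  1.00627175e-02,
       -1.41397618e-04,  1.82871889e-05]), 'tool_pos': array([0.22150135, 0.47571538, 0.23088933]), 'orientation': array([-3.14069020e+00, -1.11635761e-04,  2.70578939e+00]), 'contact_force': array([ 0.20493348, -0.13303181,  0.3939691 ]), 'ft_torque': array([ 0.00856806, -0.01064429,  0.01321099]), 'grip_width': 0.08573895042603921}
```

View pics/top0.png

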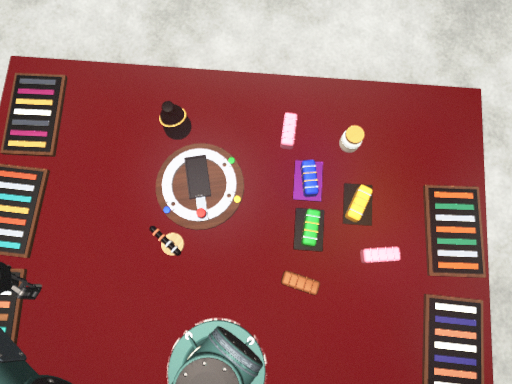

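View pics/side0.png

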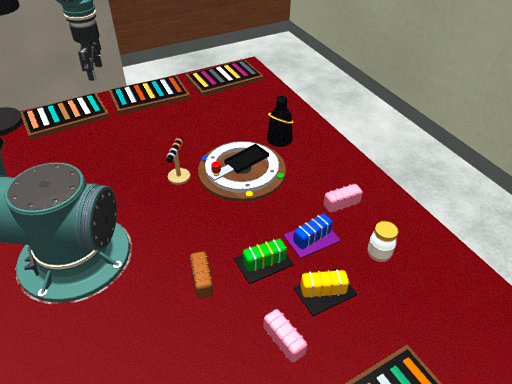

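The blue bolster lies on the purple pad (top view 310,178). The blue tag is at (166,210), one hole clockwise (-60°) of the knob at (201,212). The T-bar is at (172,243), close to that swing, and the bust is at (172,118). Next I'll measure positions.

```bash
cat > m.py <<'E'
from h import *
def mask(c,lo,hi,box):
    hsv=cv2.cvtColor(c['image'],cv2.COLOR_BGR2HSV); m=cv2.inRange(hsv,lo,hi)
    k=np.zeros_like(m); x0,y0,x1,y1=box; k[y0:y1,x0:x1]=255; return m&k
def cen(m):
    n,l,s,ce=cv2.connectedComponentsWithStats(m); i=1+np.argmax(s[1:,4]); return ce[i],s[i,4],(l==i)
E
python3 - <<'E'
from m import *
a=cam('top');b=cam('side')
def tri(p,q):
    A=[];B=[]
    M=0;r=0
    for c,u in((a,p),(b,q)):
        d=ray(c,*u,0)-c['xyz'];d/=np.linalg.norm(d);P=np.eye(3)-np.outer(d,d);M=M+P;r=r+P@c['xyz']
    return np.linalg.solve(M,r)
B=((100,120,60),(130,255,255));Y=((22,120,100),(35,255,255));G=((45,120,60),(75,255,255));Rd=((0,200,170),(4,255,255))
T={}
for n,col,ba,bb in (('tagb',B,(155,200,178,220),(195,150,215,165)),('tagy',Y,(228,190,246,208),(240,188,258,200)),('tagg',G,(224,152,240,168),(272,170,290,182))):
    p,s,_=cen(mask(a,*col,ba));q,s2,_=cen(mask(b,*col,bb));T[n]=ray(a,*p,.021)
    print(n,p,s,s2,T[n],ray(b,*q,.021),tri(p,q))
# knob
p,s,_=cen(mask(a,*Rd,(190,200,212,222)));q,s2,_=cen(mask(b,*Rd,(205,158,225,176)))
K=ray(a,*p,.08);print('knob',p,s,s2,K,ray(b,*q,.075),tri(p,q))
# foot circle from tags: radius 127 at angles rel. x: b -60,y 60,g 120
X=np.array([T[k][:2] for k in('tagb','tagy','tagg')]);an=np.radians([-60,60,120]);
Q=.127*np.c_[np.cos(an),np.sin(an)]
Qc=Q-Q.mean(0);Xc=X-X.mean(0)
H=Qc.T@Xc;th=np.arctan2(H[0,1]-H[1,0],H[0,0]+H[1,1]);R=np.array([[np.cos(th),-np.sin(th)],[np.sin(th),np.cos(th)]])
t=X.mean(0)-R@Q.mean(0);print('stand',t,np.degrees(th),'res mm',1e3*(Q@R.T+t-X).round(4),'knob pred',t+.1*R[:,0],'knob tgt',t+.1*R@[.5,-np.sqrt(.75)])
# bolster + pad
for c,bx in((a,(285,150,330,205)),(b,(285,205,340,255))):
    m=mask(c,(100,120,30),(130,255,255),bx);m=cv2.morphologyEx(m,cv2.MORPH_CLOSE,np.ones((5,5)));(ce,s,l)=cen(m)
    pts=np.argwhere(l)[:,::-1]; w=np.array([ray(c,*x,.05)[:2] for x in pts],np.float32);print('roll',ce,s,ray(c,*ce,.045),cv2.minAreaRect(w))
    m=mask(c,(131,100,50),(155,255,255),(bx[0]-10,bx[1]-10,bx[2]+10,bx[3]+10))|m;_,_,l=cen(m);pts=np.argwhere(l)[:,::-1]
    w=np.array([ray(c,*x,.006)[:2] for x in pts],np.float32);print('pad',cv2.minAreaRect(w))
print('tbar foot',ray(a,172,243,.015),'bar ends',ray(a,153,229,.115),ray(a,179,253,.115),ray(b,178,176,.01),'bust',ray(a,178,126,.02),ray(b,280,138,0.02))
E
```

```text
tagb [166.16666667 209.5       ] 36 22 [0.45442508 0.19912932 0.021     ] [0.45354497 0.20186416 0.021     ] [0.45325953 0.19873612 0.02354519]
tagy [237.63636364 197.36363636] 11 31 [ 0.50945638 -0.01768179  0.021     ] [ 0.50655366 -0.01286903  0.021     ] [ 0.50653833 -0.01734979  0.02546146]
tagg [231.31034483 159.55172414] 29 30 [0.6298685  0.01279991 0.021     ] [0.62975541 0.01569126 0.021     ] [0.62845946 0.01271187 0.02401245]Traceback (most recent call last):
  File "<stdin>", line 15, in <module>
  File "m.py", line 6, in cen
    n,l,s,ce=cv2.connectedComponentsWithStats(m); i=1+np.argmax(s[1:,4]); return ce[i],s[i,4],(l==i)
                                                      ~~~~~~~~~^^^^^^^^^
    return _wrapfunc(a, 'argmax', axis=axis, out=out, **kwds)
    return bound(*args, **kwds)
ValueError: attempt to get argmax of an empty sequence
```

```bash
python3 - <<'E'
from m import *
a=cam('top');b=cam('side')
def red(c,bx):
    v=(c['image'][:,:,2]>165)&(c['image'][:,:,1]<110);m=np.uint8(v)*255;k=m*0;k[bx[1]:bx[3],bx[0]:bx[2]]=255;return m&k
p,s,_=cen(red(a,(190,200,212,222)));q,s2,_=cen(red(b,(205,155,225,178)))
print('knob',p,s,s2,ray(a,*p,.083),ray(b,*q,.075))
X=np.array([[.4539,.2001],[.508,-.0155],[.6298,.0142]]);an=np.radians([-60,60,120]);Q=.127*np.c_[np.cos(an),np.sin(an)]
Qc=Q-Q.mean(0);Xc=X-X.mean(0);H=Qc.T@Xc;th=np.arctan2(H[0,1]-H[1,0],H[0,0]+H[1,1]);R=np.array([[np.cos(th),-np.sin(th)],[np.sin(th),np.cos(th)]])
t=X.mean(0)-R@Q.mean(0);print('stand',t,np.degrees(th),'res mm',(1e3*(Q@R.T+t-X)).round(1).tolist(),'knob pred',t+.1*R[:,0],'knob tgt',t+.1*R@[.5,-np.sqrt(.75)])
for c,bx in((a,(285,150,330,205)),(b,(285,205,340,255))):
    m0=mask(c,(100,120,30),(130,255,255),bx);m=cv2.morphologyEx(m0,cv2.MORPH_CLOSE,np.ones((5,5)));(ce,s,l)=cen(m)
    w=np.array([ray(c,*x,.05)[:2] for x in np.argwhere(l)[:,::-1]],np.float32);print('roll',ce,s,ray(c,*ce,.045),cv2.minAreaRect(w))
    m=mask(c,(131,100,50),(155,255,255),(bx[0]-10,bx[1]-10,bx[2]+10,bx[3]+10))|m;_,_,l=cen(m)
    w=np.array([ray(c,*x,.006)[:2] for x in np.argwhere(l)[:,::-1]],np.float32);print('pad',cv2.minAreaRect(w))
print('tbar foot',ray(a,172,243,.015),'bar ends',ray(a,153,229,.115),ray(a,179,253,.115),ray(b,178,176,.01),'bust',ray(a,178,126,.02),ray(b,280,138,0.02))
w=manip.read_camera('wrist');o=manip.get_obs();print(w['xyz'],w['attitude'],o['tool_pos'])
E
```

```text
knob [203.45454545 214.09090909] 11 43 [0.43949006 0.07425968 0.083     ] [0.45086933 0.09579602 0.075     ]
stand [0.54244531 0.10689928] -166.29588771223592 res mm [[0.8, -1.4], [-1.2, 0.5], [0.4, 0.9]] knob pred [0.4452921  0.08320849] knob tgt [0.47335188 0.17919103]
roll [309.24206349 177.71428571] 504 [ 0.58313488 -0.23383956  0.045     ] ((0.5828970074653625, -0.23291781544685364), (0.11313079297542572, 0.04450283944606781), 9.531505584716797)
pad ((0.588538408279419, -0.23347383737564087), (0.1354522705078125, 0.08837709575891495), 0.004452196881175041)
roll [312.03400504 230.83627204] 794 [ 0.5780826  -0.24202903  0.045     ] ((0.5773986577987671, -0.24419713020324707), (0.13256844878196716, 0.06330852210521698), 9.144268989562988)
pad ((0.5960599780082703, -0.22598543763160706), (0.15083999931812286, 0.10725433379411697), 0.49266958236694336)
tbar foot [0.35375924 0.17012133 0.015     ] bar ends [0.38118279 0.20779864 0.115     ] [0.3198355  0.12665562 0.115     ] [0.35015008 0.16824033 0.01      ] bust [0.72939279 0.19465217 0.02      ] [0.72751077 0.18434087 0.02      ]
[0.15010651 0.50768752 0.37255034] [2.83482046e+00 2.57152143e-04 1.13479502e+00] [0.22158982 0.47587822 0.23116788]
```

Stand centre is (0.542, 0.107) with yaw -166.3°. The tags fit to within 1.5 mm. The knob is predicted at (0.445, 0.083) and the target at (0.473, 0.179). The bolster is at (0.583, -0.235), about 9.5°, 113x44 measured against 110x42. I'll move above the knob and look with the wrist camera.

```bash
python3 -m jog '[[0.024,-0.04,0,0],[0.024,-0.04,0,0],[0.024,-0.04,0,0],[0.024,-0.04,0,0],[0.024,-0.04,0,0],[0.024,-0.04,0,0],[0.024,-0.04,0,0],[0.024,-0.04,0,0]]' 0.8; python3 -m jog '[[0.016,-0.036,0,0],[0.016,-0.036,-0.02,0],[0,0,-0.045,0],[0,0,0,0],[0,0,0,0]]'
python3 - <<'E'
from m import *
c=cam('wrist','w1.png');print(c['xyz'],c['attitude'],manip.get_obs()['tool_pos'],proj(c,[.4453,.0832,.086]))
E
```

```text
time_s: 1.15
tool_pos: [0.4143, 0.1541, 0.2315]
orientation: [3.141, 0.0, 2.706]
contact_force: [1.2, -0.3, -0.4]
grip_width: 0.0683
time_s: 1.65
tool_pos: [0.4452, 0.0842, 0.167]
orientation: [-3.141, -0.001, 2.706]
contact_force: [0.3, -0.5, 1.0]
grip_width: 0.0684
[0.37386011 0.11595583 0.30849397] [2.83594869e+00 3.57709498e-04 1.13497843e+00] [0.44598164 0.08446833 0.16787361] [253.71809674 204.77672222]
```

View pics/w1.png

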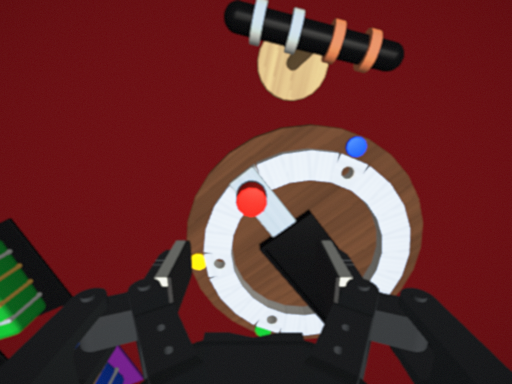

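The knob top is at (251,200), close to the predicted (254,205). The blue-tag hole is at (347,172). I'll refine from this view.

```bash
python3 - <<'E'
from m import *
c=cam('wrist');im=c['image']
m=np.uint8((im[:,:,2]>165)&(im[:,:,1]<110))*255;p,s,l=cen(m);(x,y),r=cv2.minEnclosingCircle(np.argwhere(l)[:,::-1].astype(np.float32))
print('knob',p,s,r,ray(c,*p,.086),ray(c,*p,.083))
K=ray(c,*p,.085)[:2]
H={}
for n,(u,v) in dict(b=(347,172),y=(219,264),g=(271,320)).items():
    g=cv2.cvtColor(im,cv2.COLOR_BGR2GRAY)[v-12:v+13,u-12:u+13];mm=np.uint8(g<150)*255
    k=mm*0;cv2.circle(k,(12,12),9,255,-1);q,s,_=cen(mm&k);H[n]=ray(c,q[0]+u-12,q[1]+v-12,.031)[:2];print(n,q+[u-12,v-12],s,H[n])
an=np.radians([-60,60,120,0]);X=np.array([H['b'],H['y'],H['g'],K]);Q=.1*np.c_[np.cos(an),np.sin(an)]
z=X@[1,1j];w=Q@[1,1j];A=np.c_[w,np.ones(4)];so=np.linalg.lstsq(A,z,rcond=None)[0];print('stand',so[1],abs(so[0]),np.degrees(np.angle(so[0])),abs(A@so-z)*1e3)
E
```

```text
knob [250.20977011 200.16091954] 696 15.647165298461914 [0.44148944 0.08238024 0.086     ] [0.44239246 0.08192598 0.083     ]
b [346.27102804 171.08411215] 107 [0.47117603 0.17728058]
y [218.70588235 261.94117647] 68 [0.5105354  0.00951374]
g [271. 318.] 51 [0.60782666 0.03218671]
stand (0.5393160328717154+0.10488048326671448j) 0.997622567413039 -166.787749462644 [0.35135323 0.14760056 0.20368245 0.43094202]
```

```bash
python3 -m jog '[[-0.002,-0.001,-0.04,0],[0,0,-0.04,0],[0,0,-0.03,0],[0,0,0,0],[0,0,0,0]]'; python3 -m jog '[[0,0,0,0],[0,0,0,0],[0,0,0,0],[0,0,0,0],[0,0,0,0],[0,0,0,0],[0,0,0,0],[0,0,0,0]]' 0.15
```

```text
time_s: 2.25
tool_pos: [0.4445, 0.0834, 0.0579]
orientation: [3.141, 0.001, 2.707]
contact_force: [0.2, -1.0, 0.0]
grip_width: 0.0682
time_s: 3.05
tool_pos: [0.4443, 0.0829, 0.0575]
orientation: [3.141, 0.002, 2.706]
contact_force: [-3.9, -0.4, 14.4]
grip_width: 0.0265
```

```bash
python3 -m jog '[[0,0,0.006,0],[0,0,0.006,0],[0,0,0.006,0],[0,0,0,0],[0,0,0,0]]' 0.15
python3 - <<'E'
from m import *
c=cam('wrist','w2.png');s=cam('side');cv2.imwrite('pics/s2.png',cv2.resize(s['image'][110:230,150:310],None,fx=4,fy=4))
cv2.imwrite('pics/c2.png',np.vstack([cv2.resize(c['image'],(400,300)),cv2.resize(s['image'][110:230,150:310],(400,300))]))
print(manip.get_obs()['contact_force'])
E
```

```text
time_s: 3.55
tool_pos: [0.4439, 0.083, 0.0744]
orientation: [3.141, 0.001, 2.706]
contact_force: [4.7, 0.3, -6.0]
grip_width: 0.0265
[ 6.5129235   1.07723445 -6.94466654]
```

View pics/c2.png

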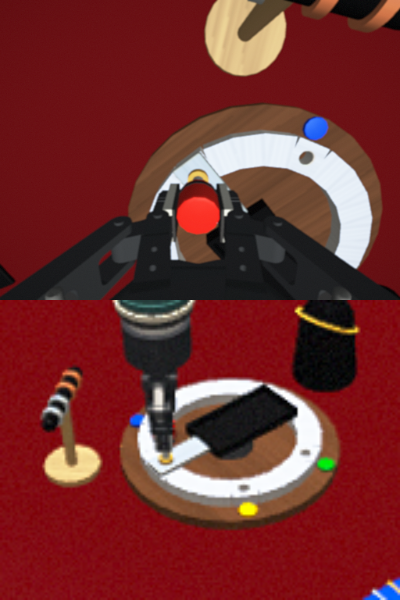

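The knob is held between the pads and lifted about 17 mm, with the brass pin boss visible and a -7 N pull that matches the spring. Now I'll turn it by -60°.

```bash
python3 -m jog '[[-0.0026,0.0172,0,0],[0.0004,0.0174,0,0],[0.0035,0.0171,0,0],[0.0064,0.0162,0,0],[0.0091,0.0149,0,0],[0.0116,0.0131,0,0],[0,0,0,0],[0,0,0,0]]'
python3 - <<'E'
from m import *
c=cam('wrist','w3.png');s=cam('side')
cv2.imwrite('pics/c3.png',np.vstack([cv2.resize(c['image'],(400,300)),cv2.resize(s['image'][110:230,150:310],(400,300))]))
E
```

```text
time_s: 4.45
tool_pos: [0.4726, 0.1784, 0.0739]
orientation: [-3.14, 0.001, 2.706]
contact_force: [5.7, -6.4, -6.6]
grip_width: 0.0262
```

View pics/c3.png

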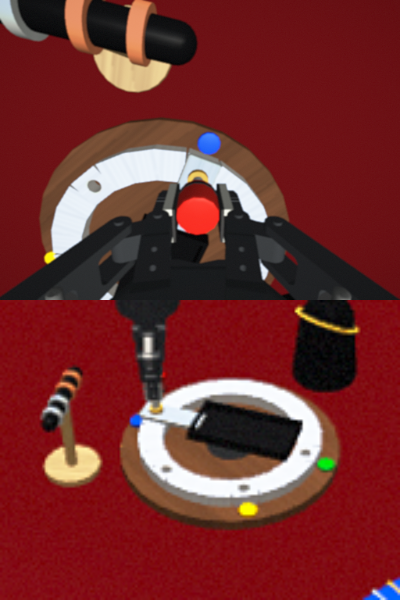

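The bar now points at the blue tag. The remaining side force is radial only, with almost no tangential part. I'll lower the knob and watch the force to see whether the pin enters.

```bash
python3 -m jog '[[0.001,-0.001,-0.004,0],[0,0,-0.004,0],[0,0,-0.003,0],[0,0,0,0],[0,0,0,0]]'; python3 -m jog '[[0,0,-0.003,0],[0,0,-0.002,0],[0,0,0,0],[0,0,0,0]]'
```

```text
time_s: 5.05
tool_pos: [0.4727, 0.1778, 0.0631]
orientation: [-3.141, -0.001, 2.706]
contact_force: [-0.1, -0.7, -5.8]
grip_width: 0.0262
time_s: 5.45
tool_pos: [0.4729, 0.1779, 0.0582]
orientation: [3.142, -0.0, 2.706]
contact_force: [-1.0, -0.1, -4.1]
grip_width: 0.0261
```

The force fell along the spring curve to -4 N with nothing resting on the ring, so the pin is in the hole. I'll release, rise and check.

```bash
python3 -m jog '[[0,0,0,0],[0,0,0,0],[0,0,0,0],[0,0,0,0],[0,0,0,0],[0,0,0,0]]' 0.8; python3 -m jog '[[0,0,0.03,0],[0,0,0.04,0],[0,0,0.04,0],[0.01,-0.045,0.02,0],[0.01,-0.045,0,0],[0,0,0,0],[0,0,0,0]]'
python3 - <<'E'
from m import *
c=cam('wrist');s=cam('side')
cv2.imwrite('pics/c4.png',np.vstack([cv2.resize(c['image'],(400,300)),cv2.resize(s['image'][110:230,150:310],(400,300))]))
im=c['image'];m=np.uint8((im[:,:,2]>165)&(im[:,:,1]<110))*255;p,n,l=cen(m)
print('knob wrist',p,n,ray(c,*p,.086))
im=s['image'];m=np.uint8((im[:,:,2]>165)&(im[:,:,1]<110))*255;m[:130]=0;m[185:]=0;m[:,:190]=0;m[:,240:]=0;q,n,l=cen(m)
M=0;r=0
for k,u in((c,p),(s,q)):
    d=ray(k,*u,0)-k['xyz'];d/=np.linalg.norm(d);P=np.eye(3)-np.outer(d,d);M=M+P;r=r+P@k['xyz']
print('side',q,n,'tri',np.linalg.solve(M,r),'proj home/up',proj(s,[.4728,.178,.076]),proj(s,[.4728,.178,.089]))
E
```

```text
time_s: 6.05
tool_pos: [0.4731, 0.1778, 0.0583]
orientation: [3.142, 0.0, 2.706]
contact_force: [0.4, 0.9, 0.0]
grip_width: 0.0681
time_s: 6.75
tool_pos: [0.493, 0.0873, 0.1882]
orientation: [3.142, -0.0, 2.704]
contact_force: [0.0, -0.1, 0.9]
grip_width: 0.0685
knob wrist [336.72328767 132.09863014] 730 [0.47016515 0.17636106 0.086     ]
side [211.34090909 143.56818182] 44 tri [0.47051972 0.17509947 0.09017709] proj home/up [211.53432319 146.58444389] [211.28480623 143.25532476]
```

View pics/c4.png

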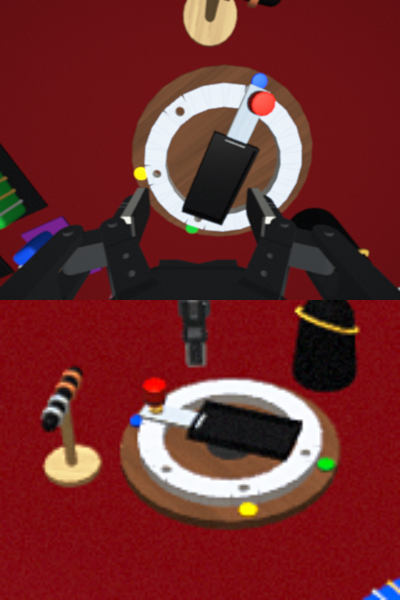

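```bash
python3 - <<'E'
from m import *
s=cam('side')
def go(im,xy):
    m=np.uint8((im[:,:,2]>130)&(im[:,:,1]<60)&(im[:,:,0]<60))*255;m[:130]=0;m[185:]=0;m[:,:190]=0;m[:,240:]=0;q,n,l=cen(m);r=np.argwhere(l)
    f=lambda z:proj(s,[*xy,z])[1]
    zz=[np.interp(-v,-np.array([f(.03),f(.12)]),[.03,.12]) for v in (q[1],r[:,0].min()-.5,r[:,0].max()+.5)]
    print(q,n,r.min(0),r.max(0),'z of centroid/top/bottom',zz)
go(cv2.imread('pics/side0.png'),[.4440,.083]);go(s['image'],[.4728,.178])
a=cv2.imread('pics/side0.png')[140:190,190:240];b=s['image'][125:175,190:240]
cv2.imwrite('pics/c5.png',np.hstack([cv2.resize(x,(400,400),interpolation=cv2.INTER_CUBIC) for x in(a,b)]))
E
```

```text
[215.82051282 163.92307692] 39 [161 212] [166 220] z of centroid/top/bottom [np.float64(0.08543388779600436), np.float64(0.0987220402068045), np.float64(0.07543044721708747)]
[211.62745098 143.25490196] 51 [140 207] [146 217] z of centroid/top/bottom [np.float64(0.08809146792367438), np.float64(0.10285627279649322), np.float64(0.07533128407797451)]
```

View pics/c5.png

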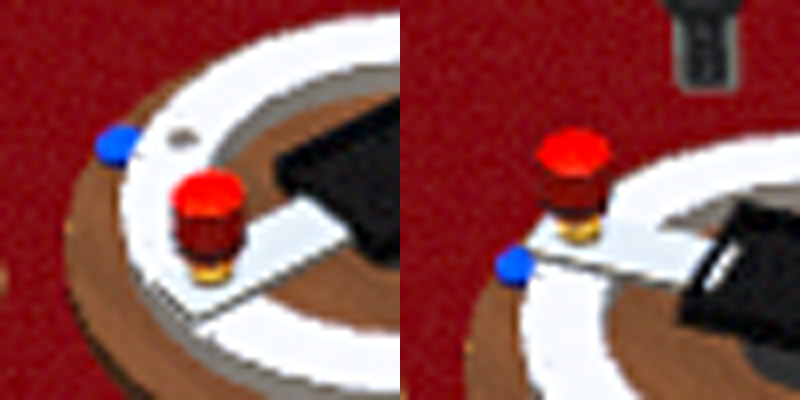

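The knob-to-bar gap looks the same before and after, at 93 px in the crop both times. "Fully home" matters, so I'll probe the knob top with shut fingers. It should touch at 0.086.

```bash
python3 -m jog '[[-0.01,0.045,0,0],[-0.01,0.045,0,0],[0,0,-0.04,0],[0,0,-0.04,0],[0,0,-0.012,0],[0,0,0,0],[0,0,0,0]]' 0; for i in 1 2; do python3 -m jog '[[0,0,-0.003,0],[0,0,0,0],[0,0,0,0]]'; done
```

```text
time_s: 7.6
tool_pos: [0.473, 0.1787, 0.0967]
orientation: [3.141, 0.0, 2.707]
contact_force: [-0.1, -0.5, -0.4]
grip_width: -0.0002
time_s: 7.9
tool_pos: [0.4733, 0.1781, 0.0937]
orientation: [3.141, 0.001, 2.706]
contact_force: [0.6, -0.5, -0.7]
grip_width: -0.0003
time_s: 8.2
tool_pos: [0.4729, 0.178, 0.0901]
orientation: [-3.141, -0.0, 2.706]
contact_force: [-0.3, 0.5, 0.1]
grip_width: -0.0
```

```bash
for i in 1 2 3; do python3 -m jog '[[0,0,-0.002,0],[0,0,0,0],[0,0,0,0]]'|grep -E 'tool|contact'; done
```

```text
tool_pos: [0.4729, 0.178, 0.0881]
contact_force: [-1.1, 0.8, -0.9]
tool_pos: [0.4729, 0.1781, 0.0861]
contact_force: [0.4, -0.1, -0.6]
tool_pos: [0.4742, 0.1787, 0.0857]
contact_force: [-1.4, 2.7, 21.0]
```

The knob top is at 0.086, which is exactly home. Now to the bolster.

```bash
python3 -m jog '[[0,0,0.045,0],[0,0,0.04,0],[0.012,-0.045,0.01,0.12],[0.012,-0.045,0,0.12],[0.012,-0.045,0,0.12],[0.012,-0.045,0,0.12],[0.012,-0.045,0,0.12],[0.012,-0.045,0,0]]' 0.9; python3 -m jog '[[0.012,-0.045,0,0],[0.012,-0.045,0,0],[0.014,-0.053,0,0],[0,0,0,0],[0,0,0,0],[0,0,0,0]]'
python3 - <<'E'
from m import *
c=cam('wrist','w6.png');print(c['xyz'],manip.get_obs()['tool_pos'],manip.get_obs()['orientation'])
m=mask(c,(100,120,30),(130,255,255),(0,0,512,384));m=cv2.morphologyEx(m,cv2.MORPH_CLOSE,np.ones((25,25)));ce,n,l=cen(m)
hl=cv2.convexHull(np.argwhere(l)[:,::-1].astype(np.int32))[:,0]
for z in(.056,.045,.031):
  w=np.array([ray(c,*x,z)[:2] for x in hl],np.float32);print(z,cv2.minAreaRect(w))
print(ce,n)
E
```

```text
time_s: 9.9
tool_pos: [0.5451, -0.0939, 0.1792]
orientation: [-3.142, 0.0, -2.973]
contact_force: [1.3, 0.1, -0.4]
grip_width: 0.0767
time_s: 10.5
tool_pos: [0.5815, -0.2294, 0.1791]
orientation: [3.141, -0.0, -2.977]
contact_force: [-0.2, 0.6, 0.3]
grip_width: 0.0768
[ 0.50384718 -0.24306434  0.32055926] [ 0.58152414 -0.22913129  0.17933922] [ 3.14132786e+00 -9.78571335e-05 -2.97637470e+00]
0.056 ((0.5809475779533386, -0.23677651584148407), (0.1080135852098465, 0.04017574340105057), 9.231143951416016)
0.045 ((0.5841533541679382, -0.23651504516601562), (0.11250459402799606, 0.04184618219733238), 9.231139183044434)
0.031 ((0.5882333517074585, -0.236182302236557), (0.1182205006480217, 0.0439721941947937), 9.231138229370117)
[246.49444176 185.27646206] 4138
```

View pics/w6.png

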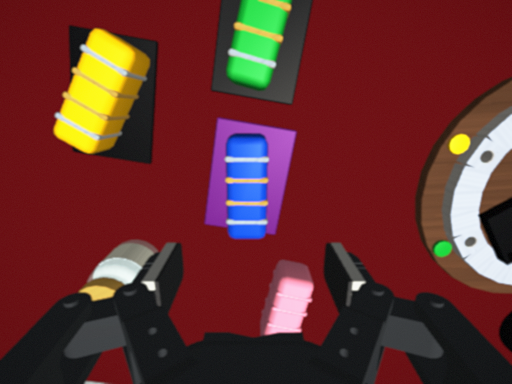

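The wrist view shows the blue bolster on the purple pad at (246,186), centred at about (0.582, -0.236) and 9.2°, with sizes matching. I'll descend and grasp.

```bash
python3 -m jog '[[0.001,-0.006,-0.045,0],[0,0,-0.045,0],[0,0,-0.04,0],[0,0,-0.029,0],[0,0,0,0],[0,0,0,0]]'; python3 -m jog '[[0,0,0,0],[0,0,0,0],[0,0,0,0],[0,0,0,0],[0,0,0,0],[0,0,0,0]]' 0.3;  python3 -m jog '[[0,0,0.01,0],[0,0,0.02,0],[0,0,0.04,0],[0,0,0.04,0],[0,0,0.04,0],[0,0,0,0],[0,0,0,0]]'
python3 - <<'E'
from m import *
c=cam('wrist');s=cam('side')
cv2.imwrite('pics/c7.png',np.vstack([cv2.resize(c['image'],(400,300)),cv2.resize(s['image'][110:290,250:410],(400,300))]))
E
```

```text
time_s: 11.15
tool_pos: [0.583, -0.2356, 0.0213]
orientation: [-3.141, 0.0, -2.976]
contact_force: [-0.1, -0.0, -0.1]
grip_width: 0.0768
time_s: 11.75
tool_pos: [0.5836, -0.2366, 0.0219]
orientation: [-3.14, 0.002, -2.977]
contact_force: [-1.0, 1.9, 10.4]
grip_width: 0.0416
time_s: 12.45
tool_pos: [0.583, -0.2365, 0.1713]
orientation: [-3.14, 0.001, -2.977]
contact_force: [0.0, 0.6, -2.6]
grip_width: 0.0413
```

View pics/c7.png

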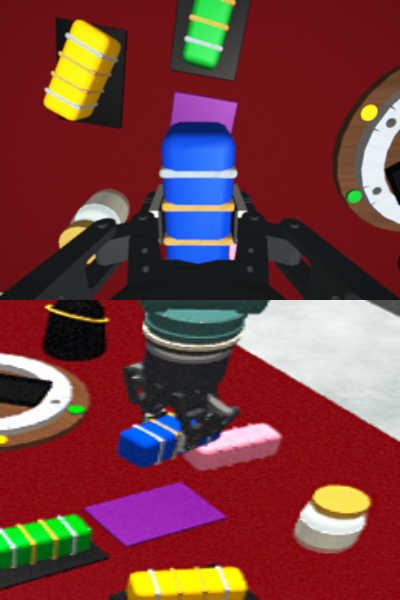

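The bolster is held level, with width 41 mm and a light load. I'll carry it over the tray at (0.556, 0.092), turning by -0.97.

```bash
python3 -m jog '[[-0.004,0.045,0,-0.14],[-0.004,0.045,0,-0.14],[-0.004,0.045,0,-0.14],[-0.004,0.045,0,-0.14],[-0.004,0.045,0,-0.14],[-0.004,0.045,0,-0.14],[-0.003,0.045,0,-0.13],[0,0.0135,-0.02,0]]'; python3 -m jog '[[0,0,-0.03,0],[0,0,-0.02,0],[0,0,0,0],[0,0,0,0],[0,0,0,0]]'
python3 - <<'E'
from m import *
c=cam('wrist');s=cam('side');t=cam('top')
cv2.imwrite('pics/c8.png',np.hstack([cv2.resize(t['image'][140:230,150:250],(400,360),interpolation=2),cv2.resize(s['image'][110:218,170:290],(400,360),interpolation=2)]))
cv2.imwrite('pics/w8.png',c['image'])
E
```

```text
time_s: 13.35
tool_pos: [0.5554, 0.0958, 0.1506]
orientation: [3.14, 0.0, 2.333]
contact_force: [0.7, -0.4, -2.7]
grip_width: 0.0412
time_s: 13.85
tool_pos: [0.5562, 0.0921, 0.101]
orientation: [3.141, 0.001, 2.336]
contact_force: [0.1, 1.1, -1.3]
grip_width: 0.0415
```

View pics/w8.png

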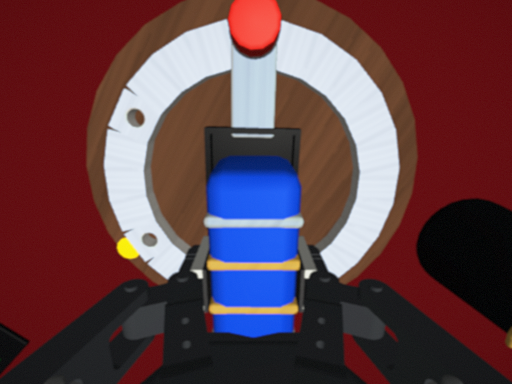

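The bolster lies squarely over the tray, with both centrelines at column ~253 and the knob in line. I'll lower it gently.

```bash
python3 -m jog '[[0,0,-0.015,0],[0,0,-0.012,0],[0,0,-0.008,0],[0,0,-0.004,0],[0,0,0,0],[0,0,0,0]]'|grep -E 'tool|contact'; for i in 1 2 3; do python3 -m jog '[[0,0,-0.0015,0],[0,0,0,0],[0,0,0,0]]'|grep -E 'time|tool|contact'; done
```

```text
tool_pos: [0.5559, 0.0922, 0.0615]
contact_force: [0.2, -0.5, -1.7]
time_s: 14.9
tool_pos: [0.5558, 0.0922, 0.0598]
contact_force: [-0.2, 0.4, -1.5]
time_s: 15.2
tool_pos: [0.5557, 0.0922, 0.0581]
contact_force: [0.1, -0.5, -1.0]
time_s: 15.5
tool_pos: [0.5559, 0.0922, 0.0578]
contact_force: [-5.4, -0.2, 18.0]
```

Contact came at the expected height (0.058). I'll release and retreat.

```bash
python3 -m jog '[[0,0,0.0005,0],[0,0,0,0]]' |grep -E 'tool|contact'; python3 -m jog '[[0,0,0,0],[0,0,0,0],[0,0,0,0],[0,0,0,0],[0,0,0,0],[0,0,0,0]]' 0.85 |grep -E 'tool|contact|grip'; python3 -m jog '[[0,0,0.02,0],[0,0,0.03,0],[0,0,0.04,0],[0.01,-0.04,0.02,0],[0.01,-0.04,0,0],[0,0,0,0],[0,0,0,0]]'
python3 - <<'E'
from m import *
c=cam('wrist');s=cam('side');t=cam('top')
cv2.imwrite('pics/c9.png',np.hstack([cv2.resize(c['image'],(400,300)),cv2.resize(s['image'][110:215,160:300],(400,300),interpolation=2)]))
cv2.imwrite('pics/top9.png',t['image'])
m=mask(c,(100,120,30),(130,255,255),(0,0,512,384));m=cv2.morphologyEx(m,cv2.MORPH_CLOSE,np.ones((25,25)));ce,n,l=cen(m)
hl=cv2.convexHull(np.argwhere(l)[:,::-1].astype(np.int32))[:,0]
for z in(.092,.08):print(z,cv2.minAreaRect(np.array([ray(c,*x,z)[:2] for x in hl],np.float32)))
im=c['image'];m=np.uint8((im[:,:,2]>165)&(im[:,:,1]<110))*255;p,n,l=cen(m);k=ray(c,*p,.086)[:2]
d=np.array([-.694,.719]);print('knob',k,n,'tray centre (wrist)',k-.12*d)
E
```

```text
tool_pos: [0.5558, 0.0922, 0.0579]
contact_force: [-3.5, 2.2, 9.6]
tool_pos: [0.5557, 0.0922, 0.0571]
contact_force: [-0.2, 0.5, -0.3]
grip_width: 0.0728
time_s: 17.0
tool_pos: [0.5757, 0.0116, 0.167]
orientation: [-3.141, -0.0, 2.334]
contact_force: [-0.4, -0.5, 0.6]
grip_width: 0.0726
0.092 ((0.5534578561782837, 0.08864367008209229), (0.04324358329176903, 0.10443663597106934), 43.32789993286133)
0.08 ((0.555263102054596, 0.08986459672451019), (0.04564110189676285, 0.11022686958312988), 43.32801818847656)Traceback (most recent call last):
  File "<stdin>", line 8, in <module>
  File "m.py", line 6, in cen
    n,l,s,ce=cv2.connectedComponentsWithStats(m); i=1+np.argmax(s[1:,4]); return ce[i],s[i,4],(l==i)
                                                      ~~~~~~~~~^^^^^^^^^
    return _wrapfunc(a, 'argmax', axis=axis, out=out, **kwds)
    return bound(*args, **kwds)
ValueError: attempt to get argmax of an empty sequence
```

View pics/c9.png

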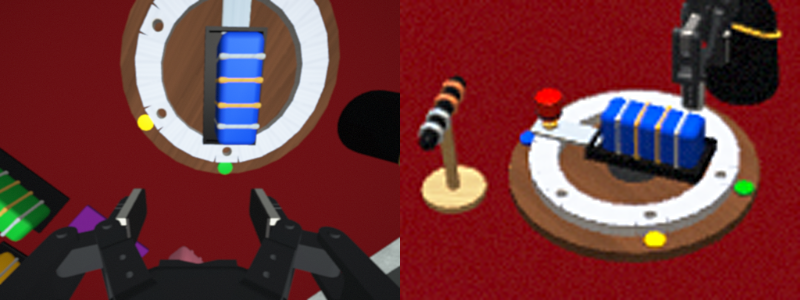

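The bolster sits lengthways and level inside the tray. Its centre is about (0.557, 0.091) against the tray's (0.556, 0.092), and the knob is down at the blue tag. I'll do a quick numeric check of the bystanders, then hand in.

```bash
python3 - <<'E'
from m import *
a=cv2.imread('pics/top0.png').astype(int);b=cv2.imread('pics/top9.png').astype(int)
d=abs(a-b).max(2)
for n,(x0,y0,x1,y1) in dict(bust=(158,98,192,140),jar=(338,122,368,156),tbar=(147,222,187,258),green=(292,206,328,252),yellow=(342,182,376,226),pink=(278,110,300,148)).items():print(n,(d[y0:y1,x0:x1]>60).sum())
print(manip.get_obs()['time_s'],manip.job_done())
E
```

```text
bust 1212
jar 0
tbar 1420
green 0
yellow 0
pink 0
the job is handed in; nothing more can be done
17.15 None
```

I turned the display to the blue tag's hole and laid the blue bolster, the one on the purple pad, in the black tray. I handed in at 17.2 s of the 54 s allowed.

- **Pin:** with the knob pulled up I turned the display -60°. As I lowered it, the pull fell to the spring's 4 N at home. Pressing the knob top with shut fingers then met it at 0.086 m, exactly home; that press reached 21 N. One first side-view estimate read the knob too high, but that view also read too high at the start, when the pin was home.
- **Bolster:** it touched the tray floor at the expected height before I opened the fingers, pressing 18 N at contact. Afterwards it measured about 2 mm off the tray's centre and within 1° of lengthways. The side view shows it sitting level.
- **Other things:** the before/after top views show no change at the jar or at the green, yellow and one pink bolster. For the bust and T-bar that check failed: nearly every pixel there changed, most likely because the arm covered them. In the last side view both stand upright where expected, and I felt no contact near them.

I viewed 11 pictures, one over the budget.

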